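# Turn over the wrong-side-up window panel and lay it on the setting board

### The arm

A 6-joint arm with a two-finger parallel gripper is mounted at the origin on the work surface. World frame = base frame: x ahead of the robot, y to its left, z up, the work surface at z = 0. Lengths are in m, angles in rad, forces in N, time in s.
With the tool pointing down it reaches from about 0.35 to 0.775 m from the base axis. Payload 5.5 kg.
Tool frame: the origin (TCP) lies midway between the tips of the shut fingers; the grasp point (between the pads) lies 19 mm behind it; z points along the fingers, y is the line along which they close (so a half turn about z gives the same grasp; the last joint's range is limited). The gripper opens to 85 mm and grips with 20 to 120 N. Pads are 22 mm wide; open, the fingers measure 114 mm over their backs; the gripper's body (76 mm by 85 mm) begins 54 mm behind the grasp point. The pads swing forward as they close: fully open they stand 13 mm farther back than shut.
Start: joints at [1.028, 0.313, 0.046, 1.304, 0, 1.431], TCP at [0.225, 0.529, 0.204] pointing down, gripper open.
Joint ranges: [-2.76, 2.76], [-0.86, 1.69], [-1.03, 1.26], [-2.2, 2.34], [-1.47, 1.5], [-3.14, 3.14]. Speed limits (rad/s): [2.57, 2.57, 3.14, 3.14, 3.14, 3.14].

### API

Orientations are given as a unit quaternion [w, x, y, z].
In Python, from workcell import env gives the robot as it stands. The module is installed in compiled form; this text tells all that it offers.
- The arm moves only by the tool servo_tool, never from a script. Its argument "increments" is a list of rows, each an object of numbers: "grip": the closure, from 0 (fully open) to 1 (shut); "x", "y", "z": the shift along the tool's x, y, z in mm; "roll": the turn about the tool's z in degrees. In form: [{"grip": .., "x": .., "y": .., "z": .., "roll": ..}, ...]. A call has 1 to 5 rows; each row shifts and turns the commanded pose from where the row before left it, along the tool's axes as they then stand; what a row does not reach is not made up. A row lasts 1/12 s, in which the tool goes at most 41.7 mm and 7.16 degrees, less where a joint would pass 70% of its speed; a pose out of reach is approached as far as the arm can. A call is refused whole if a number of a shift passes 41.7 or a number of a turn 7.16, either way. A call with a gripper value outside its range is refused whole. The fingers move at their own pace and stop on an object; "grip_force" is the grip in N (left out, the last holds). Time passes only in rows, so rows that do not move let the fingers close. It gives the time, the measured TCP pose, the force, the opening and the grip force at its end, in the units of the state.
- env.get_state(): the state, without advancing time (a new reading comes with each control period).
- env.read_camera(name): name is "scene" or "top"; returns the picture (400x640x3 uint8, red, green, blue); there is no depth.
- env.get_calibration(name): a dict with "vertical_fov" (degrees; the focal length in pixels is half the picture's height over the tangent of half this angle, whatever the lens; pixels are square), "cx", "cy" (the principal point, pixels), "k1" (the pictures are not rectified: a ray, as slopes to the right and down, at radius r is drawn at 1 + k1 r^2 times it, then the intrinsics apply), "rvec" (rotation vector, rad) and "tvec" (3), from world to camera coordinates, as OpenCV has them. Camera axes: x right, y down, z forward; pixel columns grow to the right and rows downward; lengths in m; the calibration is good to about 2 mm. A picture is of the moment at which its call begins. get_calibration takes no time and is no camera call.
- env.hand_in(): hands the job in; it is judged then, once.
The state is a dict: "clock": time; "joint_pos": joint angles; "qvel": joint speeds; "tau": joint torques, N m; "tcp_pos": TCP position; "orientation": TCP orientation; "wrist_force": force on the tool from outside, world axes, zero at the start; "ft_torque": the same for the moment, N m; "finger_gap": finger opening in m; "grip_force": force on a finger pad.
Only numpy, scipy, OpenCV 4.12 (cv2) and the standard library are available. Lean on these libraries where they do the work, as an engineer would, in place of code of your own. Each camera call takes 0.05 s, during which the arm holds its last target. There are 200 camera calls.

### The job

Three top-hung window panels of rolled newspaper, each with a free-turning rail along one edge, lie on the desk, and one lies wrong side up, showing the green stripe on its back. Turn that one over and lay it flat, green stripe down, squarely in the middle of the blue setting board (either way round), without dropping it, and let go; leave the other two panels where they are.

Things in the scene. Friction and masses are not known exactly. Their poses are not given: they have to be found in the camera images.
- panel_centre (a point): Centre of the wrong-side-up panel: rigid frame 102 (x) x 110 (y) x 12 mm, 180 g. z: out of the green-striped back, up at first. At +x a rail along y, a sleeve 12 mm thick that turns freely on a wire, axis 45 mm from centre: pinched and lifted by it, the panel swings down and hangs. At -x a solid band, x -51 to -23; between, an opening 62 x 86 mm for a finger.
- board: Blue setting board with white corner marks, fixed flat on the desk: 140 mm along its x, 150 mm along its y, 5 mm thick. Origin at the centre of its underside, z up. The panel goes in its middle, panel's x along the board's x, either way round.
- spare_a_centre (a point): Centre of a panel of the same shape and size that already lies right side up (no green showing); z up, rail at its +x end. Leave alone.
- spare_b_centre (a point): The same, for the other panel that lies right side up. Leave alone.
There are look-alikes about, which are no part of the job. Leave any yellow look-alike of the part that bears panel_centre alone.

How it is judged:
At the end, for the whole second after the job is handed in: The panel that lay wrong side up lies flat on the blue board with its green stripe down (within 10 degrees), its centre within 20 mm of the board's middle, its sides within 11 degrees of the board's, at rest and released; the other two panels have not moved by more than 20 mm (horizontal distance between panel_centre and board below 0.02 m and height (world z) of panel_centre below 0.016 m and angle between panel_centre's own z axis and vertical above 2.96 rad and angle between the x axis of panel_centre and the x axis of board, either way round below 0.2 rad and linear speed of panel below 0.02 m/s); the robot touches nothing.
It fails at once if one of the other two panels is moved by more than 20 mm (distance of any of spare_a_centre, spare_b_centre from where it was at the start of the episode above 0.02 m).
It fails at once if the panel is dropped or slammed down (faster than 1 m/s close to the desk) (linear speed of panel above 1 m/s and height (world z) of panel_centre below 0.07 m).
It also fails if it takes over 45 s, if anything falls off the work surface, if the arm or the gripper's body presses on something with over 40 N, if the wrist force passes 120 N, or if a joint passes its speed limit or range.

## Working session

There is one attempt and no reset: what is moved stays moved. The work goes in short steps, Python scripts to look and compute and a tool call to move; the robot and the scene stay as the last step left them, time stands still between calls to the robot, and variables do not carry over. Pictures are saved under pics/ and viewed, at most 12 in all, crops included, and the job is handed in when it is done.

Besides the shell and the picture viewer there is one more tool, called after ">>>" in YAML: its name, and indented under it one key for each argument. servo_tool: Moves the arm, as the interface text tells. Its arguments: {"type":"object","properties":{"increments":{"type":"array"},"grip_force":{"type":"number"}},"required":["increments"]}

```bash
mkdir -p pics
cat > h.py <<'E'
import numpy as np, cv2
from workcell import env
def snap(name,fn):
    im=env.read_camera(name); cv2.imwrite('pics/'+fn,im[:,:,::-1]); return im
def px2w(name,uv,z):
    c=env.get_calibration(name); f=200/np.tan(np.radians(c['vertical_fov']/2))
    uv=np.atleast_2d(np.array(uv,float)); K=np.array([[f,0,c['cx']],[0,f,c['cy']],[0,0,1]])
    n=cv2.undistortPoints(uv[:,None],K,np.array([c['k1'],0,0,0.])).reshape(-1,2)
    R=cv2.Rodrigues(np.array(c['rvec'],float))[0]; t=np.array(c['tvec'],float).ravel()
    o=-R.T@t; d=np.c_[n,np.ones(len(n))]@R
    return o+d*((z-o[2])/d[:,2])[:,None]
E
python3 - <<'E'
from h import *
snap('top','t0.png');snap('scene','s0.png')
s=env.get_state();print(s)
E
```

```text
{'clock': 0.1, 'joint_pos': array([1.02839183e+00, 3.13960880e-01, 4.51199603e-02, 1.30361703e+00,
       5.82462752e-06, 1.43125131e+00]), 'qvel': array([-2.08460400e-05, -2.05160486e-03,  1.95058950e-03,  5.92107460e-05,
       -1.38128939e-04,  1.89304124e-03]), 'tau': array([ 2.64117523e-03, -4.81724811e+01,  2.99244797e+01,  1.27476698e-02,
       -8.76451782e-05,  3.10505482e-05]), 'tcp_pos': array([0.2251499 , 0.52855035, 0.20348904]), 'orientation': array([-2.80572279e-04,  2.00070302e-01,  9.79781192e-01, -7.82005304e-04]), 'wrist_force': array([0.59754725, 0.29639111, 0.1440265 ]), 'ft_torque': array([-0.02806212, -0.03218358, -0.01245207]), 'grip_force': 0.0, 'finger_gap': 0.08518263785977127}
```

View pics/t0.png

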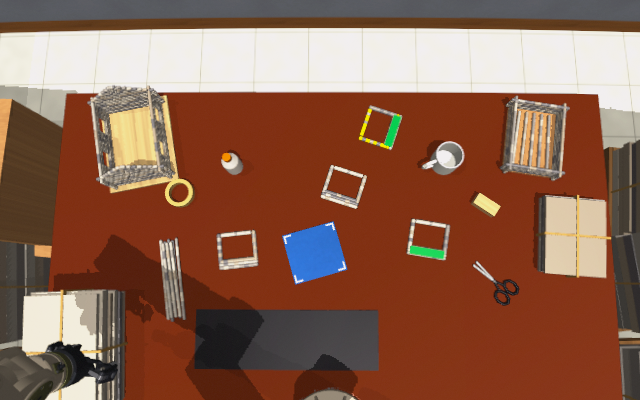

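View pics/s0.png

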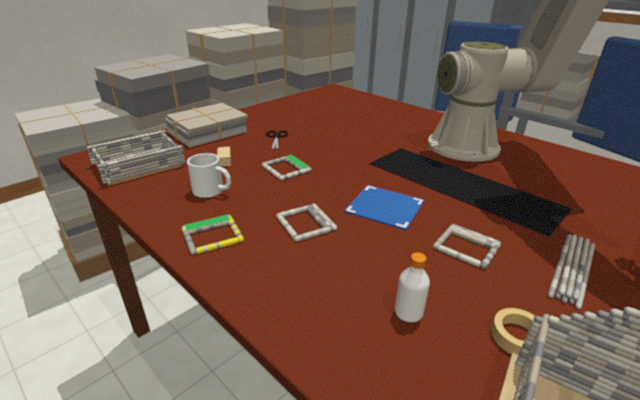

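Top view: the wrong-side-up panel is at about (428,240), with its green band toward the robot (lower edge, row 252) and its rail on the far side (row 225). The board is at about (314,252). The spares are at (344,187) and (237,250), and the yellow look-alike is at (380,127). I'll measure the panel and board now.

```bash
cat > m.py <<'E'
from h import *
im=env.read_camera('top'); hsv=cv2.cvtColor(im,cv2.COLOR_RGB2HSV)
m=cv2.inRange(hsv,(100,120,80),(125,255,255)); m=cv2.morphologyEx(m,cv2.MORPH_OPEN,np.ones((3,3)))
def big(m,k=1):
    n,l,st,c=cv2.connectedComponentsWithStats(m); i=1+np.argmax(st[1:,4]); return (l==i)
def rect(mask,z):
    c=max(cv2.findContours(mask.astype(np.uint8),cv2.RETR_EXTERNAL,cv2.CHAIN_APPROX_NONE)[0],key=cv2.contourArea).reshape(-1,2)
    w=px2w('top',c,z)[:,:2]; return cv2.minAreaRect((w*1000).astype(np.float32))
bm=cv2.morphologyEx((big(m)*255).astype(np.uint8),cv2.MORPH_CLOSE,np.ones((5,5)))
print('board',rect(bm,.005))
roi=np.zeros(m.shape,np.uint8); roi[205:275,395:462]=1
g=cv2.inRange(hsv,(45,100,80),(80,255,255))*roi
print('green',rect(big(g),.012))
w=cv2.inRange(hsv,(0,0,90),(180,90,255))*roi
p=((w>0)|(g>0)).astype(np.uint8); print('panel',rect(big(p),.012))
cv2.imwrite('pics/c0.png',cv2.resize(im[205:295,270:470,::-1],None,fx=4,fy=4,interpolation=cv2.INTER_CUBIC))
print(px2w('top',[[283,237],[333,223],[347,268],[296,283]],.005),px2w('top',[[411,220],[449,223],[445,259],[408,255]],.012))
E
python3 m.py
```

```text
board ((476.5250244140625, 45.644187927246094), (138.7901611328125, 148.90386962890625), 16.141036987304688)
green ((477.3048095703125, -265.317626953125), (94.37812805175781, 22.739999771118164), 81.02735900878906)
panel ((513.4396362304688, -270.67889404296875), (110.43931579589844, 101.85443115234375), 80.5367660522461)
[[ 0.51869556  0.13283486  0.005     ]
 [ 0.55830253 -0.00680719  0.005     ]
 [ 0.43329605 -0.04566398  0.005     ]
 [ 0.39188655  0.09490452  0.005     ]] [[ 0.56621838 -0.22458518  0.012     ]
 [ 0.55785878 -0.33081311  0.012     ]
 [ 0.45788765 -0.31626956  0.012     ]
 [ 0.46893134 -0.21406046  0.012     ]]
```

View pics/c0.png

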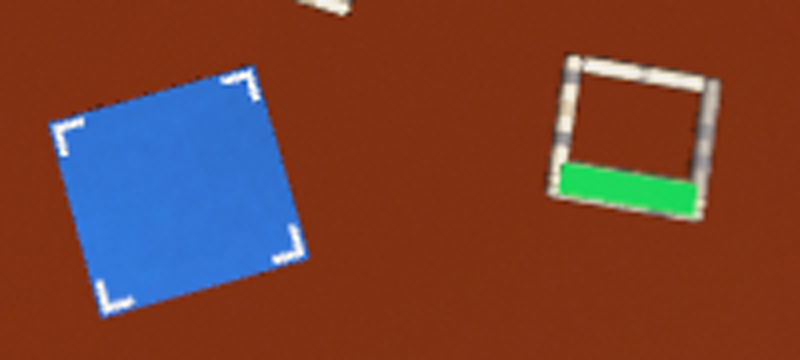

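The panel centre is (0.513, -0.271) with its x at -9.5° and its rail at (0.558, -0.278). The board centre is (0.4765, 0.0456) with its x at 16.1°. I'll travel to the rail while turning the tool.

>>> servo_tool:
  increments:
    - {"grip": 0.3,"x": -27.1,"y": -26.6,"z": 0,"roll": 6.95}
    - {"grip": 0.3,"x": -30.1,"y": -23.2,"z": 0,"roll": 6.95}
    - {"grip": 0.3,"x": -32.7,"y": -19.3,"z": 0,"roll": 6.95}
    - {"grip": 0.3,"x": -34.8,"y": -15.2,"z": 0,"roll": 6.95}
    - {"grip": 0.3,"x": -36.4,"y": -10.9,"z": 0,"roll": 6.95}
  grip_force: 60

```text
clock: 0.57
tcp_pos: [0.2979, 0.3518, 0.204]
orientation: [-0.0, 0.486, 0.874, -0.0]
wrist_force: [1.4, -0.3, -0.9]
finger_gap: 0.0599
grip_force: 0.0
```

>>> servo_tool:
  increments:
    - {"grip": 0.4,"x": -37.5,"y": -6.4,"z": 0,"roll": 6.95}
    - {"grip": 0.4,"x": -38,"y": -1.9,"z": 0,"roll": 6.95}
    - {"grip": 0.4,"x": -37.9,"y": 2.8,"z": 0,"roll": 6.95}
    - {"grip": 0.4,"x": -37.3,"y": 7.3,"z": 0,"roll": 6.95}
    - {"grip": 0.4,"x": -36.1,"y": 11.8,"z": 0,"roll": 6.95}

```text
clock: 0.98
tcp_pos: [0.3706, 0.176, 0.2043]
orientation: [0.0, 0.725, 0.689, 0.0]
wrist_force: [0.3, -0.2, 0.2]
finger_gap: 0.051
grip_force: 0.0
```

>>> servo_tool:
  increments:
    - {"grip": 0.4,"x": -34.4,"y": 16.1,"z": 0,"roll": 6.95}
    - {"grip": 0.4,"x": -32.2,"y": 20.1,"z": 0,"roll": 0}
    - {"grip": 0.4,"x": -32.2,"y": 20.1,"z": 0,"roll": 0}
    - {"grip": 0.4,"x": -32.2,"y": 20.1,"z": 0,"roll": 0}
    - {"grip": 0.4,"x": -32.2,"y": 20.1,"z": 0,"roll": 0}

```text
clock: 1.4
tcp_pos: [0.4431, 0.0005, 0.2043]
orientation: [-0.0, 0.763, 0.646, 0.0]
wrist_force: [1.4, 0.7, 0.6]
finger_gap: 0.0511
grip_force: 0.0
```

>>> servo_tool:
  increments:
    - {"grip": 0.4,"x": -32.2,"y": 20.1,"z": 0,"roll": 0}
    - {"grip": 0.4,"x": -32.2,"y": 20.1,"z": 0,"roll": 0}
    - {"grip": 0.4,"x": -32.2,"y": 20.1,"z": 0,"roll": 0}
    - {"grip": 0.4,"x": -32.2,"y": 20.1,"z": 0,"roll": 0}
    - {"grip": 0.4,"x": 0,"y": 0,"z": 0,"roll": 0}

```text
clock: 1.82
tcp_pos: [0.5034, -0.144, 0.2034]
orientation: [0.001, 0.765, 0.644, -0.0]
wrist_force: [-0.5, -0.1, 0.4]
finger_gap: 0.0512
grip_force: 0.0
```

```bash
cat > rem.py <<'E'
import sys
from h import *
from scipy.spatial.transform import Rotation as R
def rem(x,y,z,yaw): # yaw: wanted world angle of tool y (deg)
    s=env.get_state(); r=R.from_quat(np.roll(s['orientation'],-1)).as_matrix()
    ang=np.degrees(np.arctan2(r[1,1],r[0,1])); d=(yaw-ang+180)%360-180
    print('t',s['clock'],'tcp',s['tcp_pos'].round(4),'yang',ang.round(2),'tilt',r[2].round(3),'gap',s['finger_gap'].round(4),'q',s['joint_pos'].round(2))
    print('tool-frame remaining mm',((np.array([x,y,z])-s['tcp_pos'])@r*1000).round(1),'roll',-d.round(2),'F',s['wrist_force'].round(1))
if __name__=='__main__': rem(*map(float,sys.argv[1:]))
E
python3 rem.py .5578 -.2781 .003 -9.46
```

```text
Traceback (most recent call last):
  File "rem.py", line 9, in <module>
    if __name__=='__main__': rem(*map(float,sys.argv[1:]))
                             ~~~^^^^^^^^^^^^^^^^^^^^^^^^^^
  File "rem.py", line 7, in rem
    print('t',s['clock'],'tcp',s['tcp_pos'].round(4),'yang',ang.round(2),'tilt',r[2].round(3),'gap',s['finger_gap'].round(4),'q',s['joint_pos'].round(2))
                                                                                                    ^^^^^^^^^^^^^^^^^^^^^
AttributeError: 'float' object has no attribute 'round'
```

>>> servo_tool:
  increments:
    - {"grip": 0.4,"x": -30.7,"y": 19.3,"z": 15,"roll": 0}
    - {"grip": 0.4,"x": -30.7,"y": 19.3,"z": 20,"roll": 0}
    - {"grip": 0.4,"x": -30.7,"y": 19.3,"z": 30,"roll": 0}
    - {"grip": 0.4,"x": -30.7,"y": 19.3,"z": 30,"roll": 0}
    - {"grip": 0.4,"x": 0,"y": 0,"z": 20,"roll": 0}

```text
clock: 2.23
tcp_pos: [0.5549, -0.269, 0.0932]
orientation: [0.001, 0.765, 0.644, -0.0]
wrist_force: [1.0, -0.4, -0.1]
finger_gap: 0.0511
grip_force: 0.0
```

```bash
sed -i "s/s\['finger_gap'\].round(4)/round(s['finger_gap'],4)/" rem.py; python3 rem.py .5578 -.2781 .003 -9.46; python3 -c "
from h import *
im=env.read_camera('scene');cv2.imwrite('pics/s1.png',cv2.resize(im[80:220,200:400,::-1],None,fx=4,fy=4,interpolation=cv2.INTER_CUBIC))"
```

```text
t 2.2333 tcp [ 0.5549 -0.269   0.0932] yang -9.75 tilt [-0.002  0.001 -1.   ] gap 0.0511 q [-0.58  0.44 -0.04  1.09 -0.    1.16]
tool-frame remaining mm [-8.3  4.3 90.2] roll -0.29 F [ 1.  -0.4 -0.1]
```

View pics/s1.png

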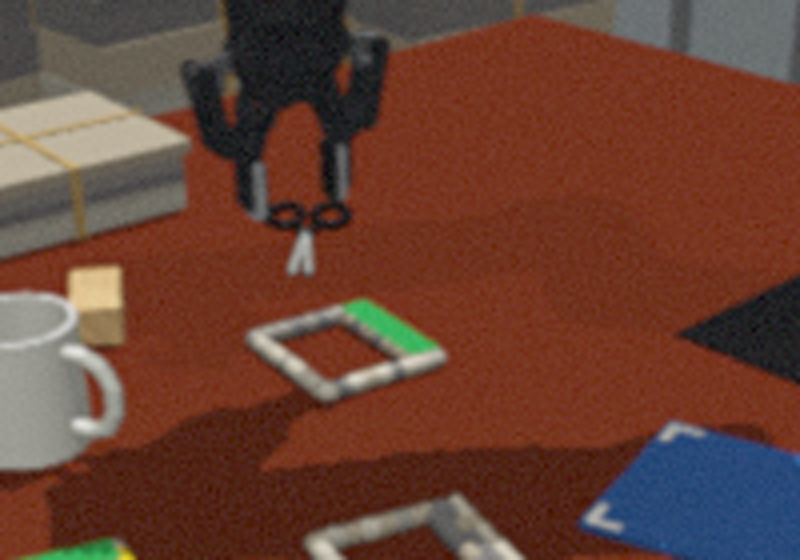

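The gripper hangs above the panel with the fingers in line, and the rail is on the far-left side in this view (around crop (290,365)). I'll centre it and descend.

>>> servo_tool:
  increments:
    - {"grip": 0.4,"x": 0,"y": 0,"z": 25,"roll": 0}
    - {"grip": 0.4,"x": 0,"y": 0,"z": 20,"roll": 0}
    - {"grip": 0.4,"x": 0,"y": 0,"z": 10,"roll": -0.3}
    - {"grip": 0.4,"x": 0,"y": 0,"z": 0,"roll": 0}
    - {"grip": 0.4,"x": 0,"y": 0,"z": 0,"roll": 0}

```text
clock: 2.7
tcp_pos: [0.5534, -0.2633, 0.0416]
orientation: [-0.0, 0.761, 0.648, -0.0]
wrist_force: [1.4, 1.0, 0.4]
finger_gap: 0.0514
grip_force: 0.0
```

```bash
python3 rem.py .5578 -.2781 .003 -9.46
```

```text
t 2.7 tcp [ 0.5534 -0.2633  0.0416] yang -9.19 tilt [ 0.001 -0.001 -1.   ] gap 0.0514 q [-0.58  0.48 -0.12  0.97  0.    1.16]
tool-frame remaining mm [-13.9   6.8  38.6] roll 0.27 F [1.4 1.  0.4]
```

>>> servo_tool:
  increments:
    - {"grip": 0.4,"x": -7,"y": 3.4,"z": 0,"roll": 0}
    - {"grip": 0.4,"x": -7,"y": 3.4,"z": 0,"roll": 0}
    - {"grip": 0.4,"x": 0,"y": 0,"z": 0,"roll": 0}
    - {"grip": 0.4,"x": 0,"y": 0,"z": 0,"roll": 0}

```text
clock: 3.03
tcp_pos: [0.5589, -0.2803, 0.0423]
orientation: [0.001, 0.762, 0.648, 0.0]
wrist_force: [-0.2, 0.3, 0.5]
finger_gap: 0.0511
grip_force: 0.0
```

```bash
python3 rem.py .5578 -.2781 .003 -9.46; python3 -c "
from h import *
im=env.read_camera('top');cv2.imwrite('pics/t1.png',cv2.resize(im[190:290,370:480,::-1],None,fx=5,fy=5,interpolation=cv2.INTER_CUBIC))"; python3 rem.py .5578 -.2781 .003 -9.46
```

```text
t 3.0333 tcp [ 0.5589 -0.2803  0.0423] yang -9.28 tilt [-0.001  0.002 -1.   ] gap 0.0511 q [-0.59  0.5  -0.09  0.98  0.    1.14]
tool-frame remaining mm [ 2.  -1.6 39.3] roll 0.18 F [-0.2  0.3  0.5]
t 3.0833 tcp [ 0.5585 -0.2798  0.0419] yang -9.26 tilt [-0.     0.001 -1.   ] gap 0.0513 q [-0.59  0.5  -0.09  0.98  0.    1.14]
tool-frame remaining mm [ 1.6 -1.  38.9] roll 0.2 F [ 0.1  0.2 -0.2]
```

View pics/t1.png

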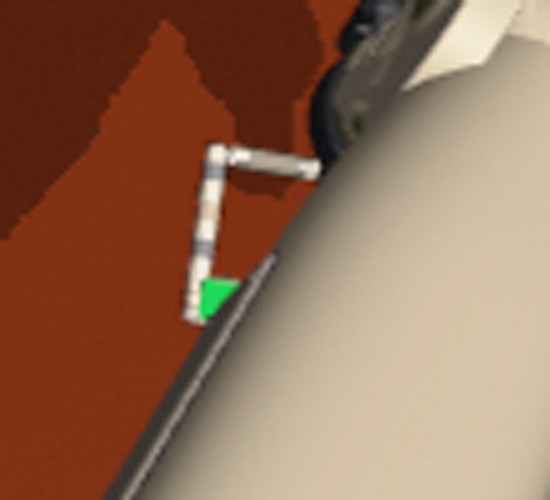

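The arm hides the panel from above, and its visible corner (crop (215,155)) has not moved. I'll descend and grip.

>>> servo_tool:
  increments:
    - {"grip": 0.4,"x": 1.3,"y": -1,"z": 15,"roll": 0.2}
    - {"grip": 0.4,"x": 0,"y": 0,"z": 15,"roll": 0}
    - {"grip": 0.4,"x": 0,"y": 0,"z": 7,"roll": 0}
    - {"grip": 0.4,"x": 0,"y": 0,"z": 0,"roll": 0}
    - {"grip": 0.4,"x": 0,"y": 0,"z": 0,"roll": 0}

```text
clock: 3.5
tcp_pos: [0.5569, -0.2773, 0.004]
orientation: [-0.001, 0.763, 0.647, -0.0]
wrist_force: [-0.2, 0.0, 0.2]
finger_gap: 0.0513
grip_force: 0.0
```

```bash
python3 rem.py .5578 -.2781 .004 -9.46
```

```text
t 3.5 tcp [ 0.5569 -0.2773  0.004 ] yang -9.43 tilt [ 0.001 -0.001 -1.   ] gap 0.0513 q [-0.59  0.53 -0.14  0.91  0.    1.14]
tool-frame remaining mm [-0.6  1.  -0. ] roll 0.03 F [-0.2  0.   0.2]
```

Positioned within 1 mm, so I'll grip.

>>> servo_tool:
  increments:
    - {"grip": 1,"x": 0,"y": 0,"z": 0,"roll": 0}
    - {"grip": 1,"x": 0,"y": 0,"z": 0,"roll": 0}
    - {"grip": 1,"x": 0,"y": 0,"z": 0,"roll": 0}
    - {"grip": 1,"x": 0,"y": 0,"z": 0,"roll": 0}
    - {"grip": 1,"x": 0,"y": 0,"z": 0,"roll": 0}
  grip_force: 60

```text
clock: 3.92
tcp_pos: [0.5575, -0.2778, 0.0046]
orientation: [0.0, 0.763, 0.647, 0.0]
wrist_force: [-0.4, -0.7, -0.4]
finger_gap: 0.0001
grip_force: 0.0
```

The fingers shut on nothing, so I'll look again.

```bash
python3 -c "
from h import *
a=env.read_camera('scene');b=env.read_camera('top')
a=cv2.resize(a[110:200,235:345,::-1],(780,638),interpolation=cv2.INTER_CUBIC)[:590,:400*2]
cv2.imwrite('pics/s2.png',a)
c=cv2.resize(b[200:275,390:470,::-1],None,fx=6,fy=6,interpolation=cv2.INTER_CUBIC);cv2.imwrite('pics/t2.png',c)"
```

```text
(no output)
```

View pics/s2.png

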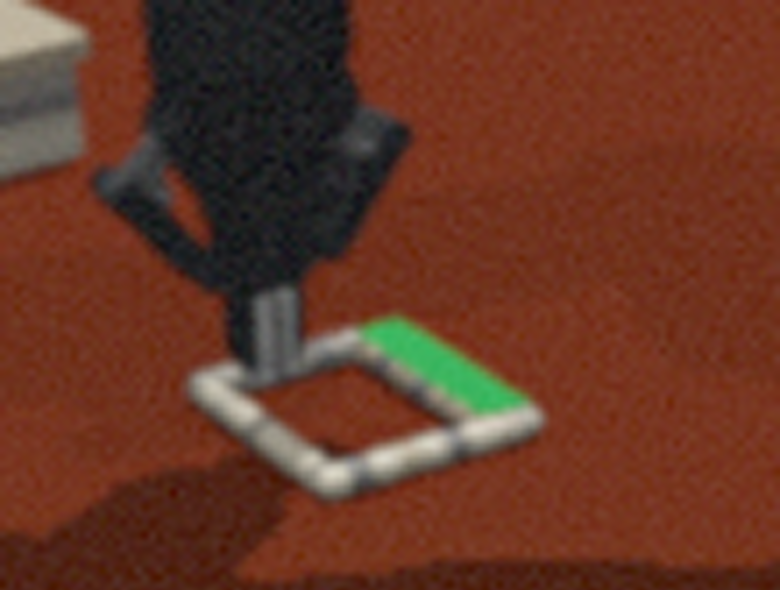

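```bash
cat >> h.py <<'E'
def w2px(name,p):
    c=env.get_calibration(name); f=200/np.tan(np.radians(c['vertical_fov']/2))
    K=np.array([[f,0,c['cx']],[0,f,c['cy']],[0,0,1]])
    return cv2.projectPoints(np.atleast_2d(np.array(p,float)),np.array(c['rvec'],float),np.array(c['tvec'],float),K,np.array([c['k1'],0,0,0.]))[0].reshape(-1,2)
E
python3 -c "
from h import *
c,s=np.cos(np.radians(-9.46)),np.sin(np.radians(-9.46))
loc=np.array([[51,55],[51,-55],[-51,-55],[-51,55],[45,0]])/1000
P=np.c_[loc@np.array([[c,s],[-s,c]])+[.5134,-.2707],np.full(5,.012)]
print((w2px('scene',P)-[235,110])*7.09)
t=env.get_state()['tcp_pos'];print((w2px('scene',t)-[235,110])*7.09)
# tip pixel seen and panel corners seen in scene crop
print(px2w('scene',np.array([[190,382],[330,490],[545,420],[385,318]])/7.09+[235,110],.008), px2w('scene',np.array([[270,380]])/7.09+[235,110],.004))
for k in('top','scene'):print(env.get_calibration(k))
"
```

```text
[[323.58234349 470.69044015]
 [180.42131437 364.71568362]
 [395.62746068 304.16223211]
 [546.83105674 401.11903773]
 [262.99042198 411.8906362 ]]
[[265.43412435 429.41917011]]
[[ 0.55678202 -0.32495698  0.008     ]
 [ 0.57622507 -0.21738237  0.008     ]
 [ 0.47854477 -0.20256252  0.008     ]
 [ 0.46069581 -0.31596282  0.008     ]] [[ 0.52764996 -0.31060828  0.004     ]]
{'vertical_fov': 44.47672682783707, 'cx': 328.4947399773906, 'cy': 198.49059927690655, 'k1': -0.057543060831585016, 'rvec': array([ 2.13604674, -2.13173551,  0.16364203]), 'tvec': array([0.00438246, 0.62056939, 1.2862715 ])}
{'vertical_fov': 53.20839764764611, 'cx': 318.8871580440881, 'cy': 202.3638768975478, 'k1': -0.009089769907970452, 'rvec': array([ 0.9384484 ,  2.26333025, -1.25654222]), 'tvec': array([ 0.46067539, -0.18430767,  1.28054405])}
```

View pics/t2.png

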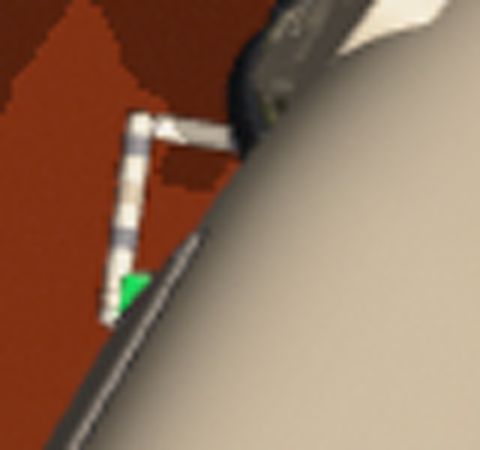

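```bash
python3 -c "
from h import *
print('t0 tip proj',w2px('top',[[.225,.5285,.204],[.225,.5285,.235]]))
# s1: tips midpoint ~ (275,132.5)
print('s1 proj', w2px('scene',[[.5549,-.269,.0932],[.5549,-.269,.1012],[.5549,-.269,.125]]))
q=px2w('scene',[[275,132.5]],.10);print(q)
for z in(.004,.01,.02,.03,.04):print(z,w2px('scene',[[.5575,-.2778,z]]),(w2px('scene',[[.5575,-.2778,z]])-[235,110])*7.09)
im=cv2.imread('pics/t0.png');cv2.imwrite('pics/g.png',cv2.resize(im[320:400,20:150],None,fx=6,fy=6,interpolation=cv2.INTER_CUBIC))
"
```

```text
t0 tip proj [[104.47988467 354.23336158]
 [ 98.32239426 356.26402524]]
s1 proj [[273.62388411 141.27209371]
 [273.4786354  138.43572044]
 [273.03985441 129.86272189]]
[[ 0.52336213 -0.30041489  0.1       ]]
0.004 [[272.38693376 170.69164745]] [[265.07336037 430.30378042]]
0.01 [[272.27924249 168.74718743]] [[264.30982927 416.51755888]]
0.02 [[272.09842982 165.48166961]] [[263.02786743 393.36503753]]
0.03 [[271.9159387  162.18483761]] [[261.73400539 369.99049866]]
0.04 [[271.73174638 158.85625134]] [[260.42808186 346.39082199]]
```

View pics/g.png

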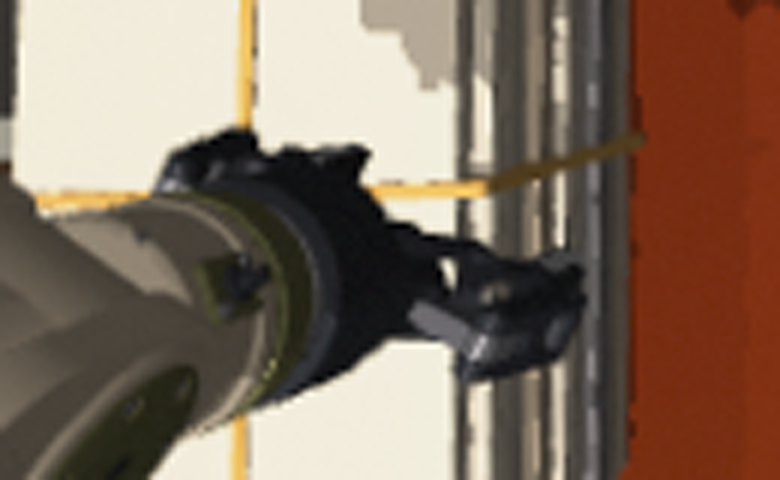

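The scene view shows the shut tips about 26 mm above the rail (crop (270,380) against the expected (265,430)), so the true height seems to be higher than reported. I'll open and feel downward gently.

>>> servo_tool:
  increments:
    - {"grip": 0.4,"x": 0,"y": 0,"z": 0,"roll": 0}
    - {"grip": 0.4,"x": 0,"y": 0,"z": 0,"roll": 0}
    - {"grip": 0.4,"x": 0,"y": 0,"z": 0,"roll": 0}
    - {"grip": 0.4,"x": 0,"y": 0,"z": 4,"roll": 0}
    - {"grip": 0.4,"x": 0,"y": 0,"z": 0,"roll": 0}

```text
clock: 4.43
tcp_pos: [0.5569, -0.2774, -0.0006]
orientation: [-0.0, 0.763, 0.647, -0.0]
wrist_force: [-0.5, 0.4, 1.0]
finger_gap: 0.0515
grip_force: 0.0
```

>>> servo_tool:
  increments:
    - {"grip": 0.4,"x": 0,"y": 0,"z": 3,"roll": 0}
    - {"grip": 0.4,"x": 0,"y": 0,"z": 0,"roll": 0}

```text
clock: 4.6
tcp_pos: [0.5569, -0.2774, -0.0036]
orientation: [-0.0, 0.763, 0.647, -0.0]
wrist_force: [-0.7, -0.3, 0.2]
finger_gap: 0.0517
grip_force: 0.0
```

>>> servo_tool:
  increments:
    - {"grip": 0.4,"x": 0,"y": 0,"z": 3,"roll": 0}
    - {"grip": 0.4,"x": 0,"y": 0,"z": 0,"roll": 0}
    - {"grip": 0.4,"x": 0,"y": 0,"z": 2,"roll": 0}
    - {"grip": 0.4,"x": 0,"y": 0,"z": 0,"roll": 0}

```text
clock: 4.93
tcp_pos: [0.5571, -0.2775, -0.0082]
orientation: [-0.0, 0.763, 0.647, -0.0]
wrist_force: [-0.3, -0.1, -0.2]
finger_gap: 0.051
grip_force: 0.0
```

>>> servo_tool:
  increments:
    - {"grip": 0.4,"x": 0,"y": 0,"z": 2,"roll": 0}
    - {"grip": 0.4,"x": 0,"y": 0,"z": 0,"roll": 0}
    - {"grip": 0.4,"x": 0,"y": 0,"z": 2,"roll": 0}
    - {"grip": 0.4,"x": 0,"y": 0,"z": 0,"roll": 0}

```text
clock: 5.27
tcp_pos: [0.5571, -0.2775, -0.0122]
orientation: [-0.0, 0.763, 0.647, -0.0]
wrist_force: [-0.4, 0.4, -0.1]
finger_gap: 0.0514
grip_force: 0.0
```

>>> servo_tool:
  increments:
    - {"grip": 0.4,"x": 0,"y": 0,"z": 2,"roll": 0}
    - {"grip": 0.4,"x": 0,"y": 0,"z": 0,"roll": 0}
    - {"grip": 0.4,"x": 0,"y": 0,"z": 2,"roll": 0}
    - {"grip": 0.4,"x": 0,"y": 0,"z": 0,"roll": 0}

```text
clock: 5.6
tcp_pos: [0.5571, -0.2775, -0.0162]
orientation: [-0.0, 0.763, 0.647, -0.0]
wrist_force: [-0.1, 0.2, 0.1]
finger_gap: 0.0512
grip_force: 0.0
```

```bash
python3 -c "
from h import *
a=env.read_camera('scene')
cv2.imwrite('pics/s3.png',cv2.resize(a[110:200,235:345,::-1],(780,638),interpolation=cv2.INTER_CUBIC)[:590])"
```

```text
(no output)
```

View pics/s3.png

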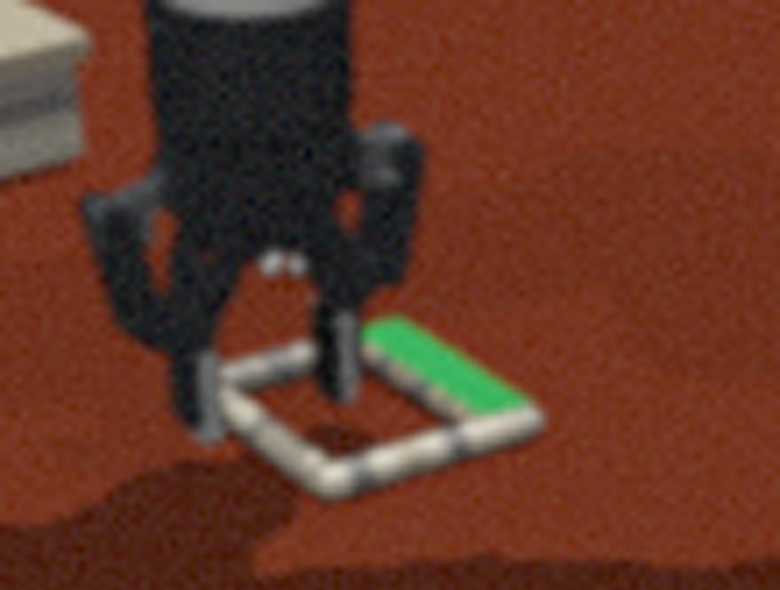

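```bash
python3 -c "
from h import *
d=np.array([.986,-.164])
for z in(0,.005,.01,.015,.02):
  P=[np.r_[np.array([.5571,-.2775])+k*d,z] for k in(.031,-.031)]
  print(z,((w2px('scene',P)-[235,110])*7.09).round(0).tolist())
print(px2w('scene',np.array([[210,440],[343,400]])/7.09+[235,110],.005),px2w('scene',np.array([[210,440],[343,400]])/7.09+[235,110],.012))
"
```

```text
0 [[197.0, 460.0], [335.0, 419.0]]
0.005 [[196.0, 449.0], [334.0, 408.0]]
0.01 [[195.0, 437.0], [334.0, 396.0]]
0.015 [[195.0, 426.0], [333.0, 385.0]]
0.02 [[194.0, 414.0], [333.0, 373.0]]
[[ 0.57919792 -0.28472501  0.005     ]
 [ 0.51969339 -0.27505572  0.005     ]] [[ 0.58743014 -0.27382777  0.012     ]
 [ 0.52875095 -0.2642926   0.012     ]]
```

The open tips straddle the rail: the outer tip at crop (210,440), the inner tip at (343,400) in the opening. They are still about 10 mm up. I'll lower a bit more and close.

>>> servo_tool:
  increments:
    - {"grip": 0.4,"x": 0,"y": 0,"z": 2,"roll": 0}
    - {"grip": 0.4,"x": 0,"y": 0,"z": 0,"roll": 0}
    - {"grip": 0.4,"x": 0,"y": 0,"z": 2,"roll": 0}
    - {"grip": 0.4,"x": 0,"y": 0,"z": 2,"roll": 0}
    - {"grip": 0.4,"x": 0,"y": 0,"z": 0,"roll": 0}

```text
clock: 6.07
tcp_pos: [0.557, -0.2774, -0.0224]
orientation: [-0.0, 0.763, 0.647, -0.0]
wrist_force: [0.2, 0.8, 0.4]
finger_gap: 0.0511
grip_force: 0.0
```

>>> servo_tool:
  increments:
    - {"grip": 0.6,"x": 0,"y": 0,"z": 0,"roll": 0}
    - {"grip": 0.7,"x": 0,"y": 0,"z": 0,"roll": 0}
    - {"grip": 0.75,"x": 0,"y": 0,"z": 0,"roll": 0}
    - {"grip": 0.8,"x": 0,"y": 0,"z": 0,"roll": 0}
  grip_force: 40

```text
clock: 6.4
tcp_pos: [0.5573, -0.2777, -0.0218]
orientation: [0.0, 0.763, 0.647, 0.0]
wrist_force: [-0.9, -0.2, 0.3]
finger_gap: 0.0172
grip_force: 0.0
```

>>> servo_tool:
  increments:
    - {"grip": 1,"x": 0,"y": 0,"z": 0,"roll": 0}
    - {"grip": 1,"x": 0,"y": 0,"z": 0,"roll": 0}
    - {"grip": 1,"x": 0,"y": 0,"z": 0,"roll": 0}
    - {"grip": 1,"x": 0,"y": 0,"z": 0,"roll": 0}
  grip_force: 40

```text
clock: 6.73
tcp_pos: [0.5575, -0.2777, -0.0215]
orientation: [0.0, 0.763, 0.647, 0.0]
wrist_force: [-1.0, 0.1, 2.7]
finger_gap: 0.0095
grip_force: 39.2
```

Gripped, but with a 9.5 mm gap on a 12 mm sleeve and an upward push, so the tips sit above its axis. I'll regrip 4 mm lower.

>>> servo_tool:
  increments:
    - {"grip": 0.7,"x": 0,"y": 0,"z": 0,"roll": 0}
    - {"grip": 0.7,"x": 0,"y": 0,"z": 0,"roll": 0}
    - {"grip": 0.7,"x": 0,"y": 0,"z": 2,"roll": 0}
    - {"grip": 0.7,"x": 0,"y": 0,"z": 2,"roll": 0}
    - {"grip": 0.7,"x": 0,"y": 0,"z": 0,"roll": 0}

```text
clock: 7.15
tcp_pos: [0.5568, -0.2774, -0.0266]
orientation: [-0.001, 0.763, 0.647, -0.0]
wrist_force: [0.6, 0.5, 0.8]
finger_gap: 0.0256
grip_force: 0.0
```

>>> servo_tool:
  increments:
    - {"grip": 0.9,"x": 0,"y": 0,"z": 0,"roll": 0}
    - {"grip": 1,"x": 0,"y": 0,"z": 0,"roll": 0}
    - {"grip": 1,"x": 0,"y": 0,"z": 0,"roll": 0}
    - {"grip": 1,"x": 0,"y": 0,"z": 0,"roll": 0}
  grip_force: 50

```text
clock: 7.48
tcp_pos: [0.5571, -0.2775, -0.026]
orientation: [-0.0, 0.763, 0.647, -0.0]
wrist_force: [-0.3, -0.2, -0.5]
finger_gap: 0.01
grip_force: 48.7
```

>>> servo_tool:
  increments:
    - {"grip": 1,"x": 0,"y": 0,"z": -5,"roll": 0}
    - {"grip": 1,"x": 0,"y": 0,"z": -10,"roll": 0}
    - {"grip": 1,"x": 0,"y": 0,"z": -12,"roll": 0}
    - {"grip": 1,"x": 0,"y": 0,"z": -12,"roll": 0}
    - {"grip": 1,"x": 0,"y": 0,"z": -12,"roll": 0}
  grip_force: 60

```text
clock: 7.9
tcp_pos: [0.5575, -0.2778, 0.027]
orientation: [0.0, 0.763, 0.647, 0.0]
wrist_force: [-0.0, 0.5, -2.2]
finger_gap: 0.0094
grip_force: 61.4
```

>>> servo_tool:
  increments:
    - {"grip": 1,"x": 0,"y": 0,"z": -12,"roll": 0}
    - {"grip": 1,"x": 0,"y": 0,"z": -12,"roll": 0}
    - {"grip": 1,"x": 0,"y": 0,"z": -12,"roll": 0}
    - {"grip": 1,"x": 0,"y": 0,"z": -12,"roll": 0}
    - {"grip": 1,"x": 0,"y": 0,"z": -12,"roll": 0}

```text
clock: 8.32
tcp_pos: [0.5577, -0.2778, 0.0873]
orientation: [0.001, 0.763, 0.647, 0.0]
wrist_force: [0.5, -1.0, -1.3]
finger_gap: 0.009
grip_force: 61.3
```

>>> servo_tool:
  increments:
    - {"grip": 1,"x": 0,"y": 0,"z": -12,"roll": 0}
    - {"grip": 1,"x": 0,"y": 0,"z": -12,"roll": 0}
    - {"grip": 1,"x": 0,"y": 0,"z": -12,"roll": 0}
    - {"grip": 1,"x": 0,"y": 0,"z": 0,"roll": 0}
    - {"grip": 1,"x": 0,"y": 0,"z": 0,"roll": 0}

```text
clock: 8.73
tcp_pos: [0.5579, -0.278, 0.1227]
orientation: [0.001, 0.763, 0.647, 0.0]
wrist_force: [0.9, 0.0, -2.8]
finger_gap: 0.0093
grip_force: 61.2
```

```bash
python3 rem.py .4333 .0331 .11 16.14;python3 -c "
from h import *
a=env.read_camera('scene')
cv2.imwrite('pics/s4.png',cv2.resize(a[60:220,200:420,::-1],None,fx=3.5,fy=3.5,interpolation=cv2.INTER_CUBIC))"
```

```text
t 8.7333 tcp [ 0.5579 -0.278   0.1227] yang -9.43 tilt [-0.001  0.002 -1.   ] gap 0.0093 q [-0.59  0.44  0.03  1.16  0.    1.14]
tool-frame remaining mm [ 286.5 -173.9   12. ] roll -25.57 F [ 0.9  0.  -2.8]
```

The weight (about 2 N) is held. I'll carry it over to the far side of the board while yawing 25.6°.

>>> servo_tool:
  increments:
    - {"grip": 1,"x": 14,"y": -3,"z": 0,"roll": 0}
    - {"grip": 1,"x": 27.8,"y": -6.1,"z": 0,"roll": -2.13}
    - {"grip": 1,"x": 28.1,"y": -5.1,"z": 0,"roll": -2.13}
    - {"grip": 1,"x": 28.2,"y": -4.1,"z": 0,"roll": -2.13}
    - {"grip": 1,"x": 28.4,"y": -3,"z": 0,"roll": -2.13}

```text
clock: 9.2
tcp_pos: [0.5493, -0.1473, 0.1201]
orientation: [-0.001, 0.712, 0.702, -0.0]
wrist_force: [0.0, -0.0, -2.0]
finger_gap: 0.0092
grip_force: 61.3
```

>>> servo_tool:
  increments:
    - {"grip": 1,"x": 28.4,"y": -1.9,"z": 0,"roll": -2.13}
    - {"grip": 1,"x": 28.5,"y": -0.9,"z": 0,"roll": -2.13}
    - {"grip": 1,"x": 28.5,"y": 0.2,"z": 0,"roll": -2.13}
    - {"grip": 1,"x": 28.5,"y": 1.2,"z": 0,"roll": -2.13}
    - {"grip": 1,"x": 28.4,"y": 2.3,"z": 0,"roll": -2.13}

```text
clock: 9.62
tcp_pos: [0.542, -0.005, 0.1204]
orientation: [-0.001, 0.644, 0.765, -0.0]
wrist_force: [0.1, 0.5, -2.1]
finger_gap: 0.009
grip_force: 61.3
```

>>> servo_tool:
  increments:
    - {"grip": 1,"x": 28.3,"y": 3.4,"z": 0,"roll": -2.13}
    - {"grip": 1,"x": 24,"y": 4.4,"z": 0,"roll": -2.13}
    - {"grip": 1,"x": 16,"y": 5.4,"z": 0,"roll": -2.13}
    - {"grip": 1,"x": 0,"y": 0,"z": 0,"roll": 0}
    - {"grip": 1,"x": 0,"y": 0,"z": 0,"roll": 0}

```text
clock: 10.03
tcp_pos: [0.5416, 0.0639, 0.1205]
orientation: [-0.001, 0.6, 0.8, -0.0]
wrist_force: [-0.4, 0.2, -1.6]
finger_gap: 0.0091
grip_force: 61.4
```

```bash
python3 rem.py .540 .064 .074 16.14
```

```text
t 10.0333 tcp [0.5416 0.0639 0.1205] yang 16.25 tilt [ 0.    -0.001 -1.   ] gap 0.0091 q [-0.03  0.3  -0.19  1.09  0.    1.26]
tool-frame remaining mm [ 0.5 -1.4 46.5] roll 0.11 F [-0.4  0.2 -1.6]
```

>>> servo_tool:
  increments:
    - {"grip": 1,"x": 0.5,"y": -4,"z": 10,"roll": 0.1}
    - {"grip": 1,"x": 0,"y": -4,"z": 12,"roll": 0}
    - {"grip": 1,"x": 0,"y": -3,"z": 12,"roll": 0}
    - {"grip": 1,"x": 0,"y": 0,"z": 9,"roll": 0}
    - {"grip": 1,"x": 0,"y": 0,"z": 0,"roll": 0}

```text
clock: 10.45
tcp_pos: [0.5297, 0.0593, 0.0759]
orientation: [-0.002, 0.602, 0.798, -0.001]
wrist_force: [-0.4, -0.1, -1.7]
finger_gap: 0.0091
grip_force: 61.4
```

>>> servo_tool:
  increments:
    - {"grip": 1,"x": 0,"y": 0,"z": 0,"roll": 0}
    - {"grip": 1,"x": 0,"y": 0,"z": 0,"roll": 0}
    - {"grip": 1,"x": 0,"y": 0,"z": 0,"roll": 0}
    - {"grip": 1,"x": 0,"y": 0,"z": 0,"roll": 0}
    - {"grip": 1,"x": 0,"y": 0,"z": 0,"roll": 0}

```text
clock: 10.87
tcp_pos: [0.5323, 0.06, 0.0787]
orientation: [0.0, 0.602, 0.799, 0.0]
wrist_force: [0.1, -0.5, -2.8]
finger_gap: 0.009
grip_force: 61.4
```

```bash
python3 rem.py .5255 .0598 .069 16.14
```

```text
t 10.8667 tcp [0.5323 0.06   0.0787] yang 16.03 tilt [-0.     0.001 -1.   ] gap 0.009 q [-0.04  0.31 -0.28  0.98  0.    1.25]
tool-frame remaining mm [ 1.7 -6.6  9.7] roll -0.11 F [ 0.1 -0.5 -2.8]
```

Now the contact: I'll move toward the robot while lowering so the edge trails away from it.

>>> servo_tool:
  increments:
    - {"grip": 1,"x": 0,"y": -10,"z": 3,"roll": 0}
    - {"grip": 1,"x": 0,"y": -10,"z": 6,"roll": 0}
    - {"grip": 1,"x": 0,"y": -10,"z": 5,"roll": 0}
    - {"grip": 1,"x": 0,"y": -8,"z": 5,"roll": 0}
    - {"grip": 1,"x": 0,"y": -6,"z": 4,"roll": 0}

```text
clock: 11.28
tcp_pos: [0.4973, 0.0492, 0.0662]
orientation: [0.007, 0.601, 0.799, 0.007]
wrist_force: [-19.1, 7.1, 90.0]
finger_gap: 0.0092
grip_force: 71.5
```

```bash
python3 rem.py .4333 .0331 -.021 16.14; python3 -c "
from h import *
a=env.read_camera('scene')
cv2.imwrite('pics/s5.png',cv2.resize(a[130:240,310:450,::-1],None,fx=5,fy=5,interpolation=cv2.INTER_CUBIC))"
```

```text
t 11.2833 tcp [0.4973 0.0492 0.0662] yang 16.11 tilt [-0.003  0.019 -1.   ] gap 0.0092 q [-0.06  0.24 -0.41  0.9   0.    1.22]
tool-frame remaining mm [  2.5 -67.6  85.9] roll -0.03 F [-19.1   7.1  90. ]
```

View pics/s5.png

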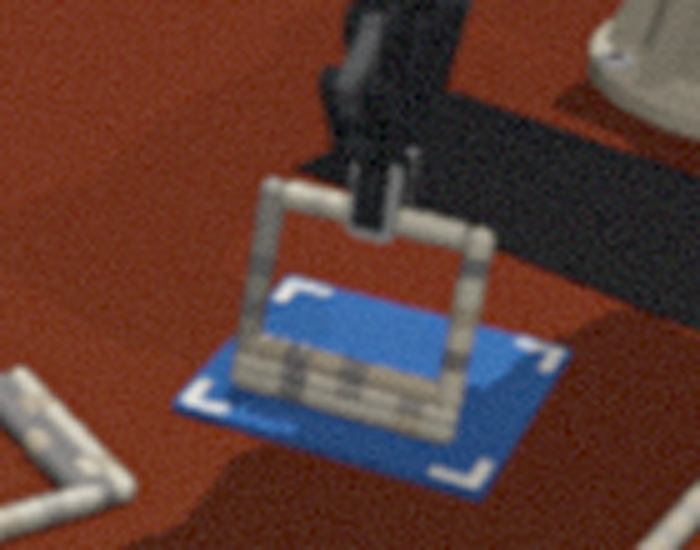

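The panel stands on its band edge on the board, its rail (crop (370,210)) leaning toward the robot, as wanted. The push is too hard at 90 N, so I'll back off.

>>> servo_tool:
  increments:
    - {"grip": 1,"x": 0,"y": 0,"z": -10,"roll": 0}
    - {"grip": 1,"x": 0,"y": -2,"z": 0,"roll": 0}
    - {"grip": 1,"x": 0,"y": -3,"z": 0,"roll": 0}

```text
clock: 11.58
tcp_pos: [0.4885, 0.0467, 0.0688]
orientation: [0.003, 0.601, 0.799, 0.003]
wrist_force: [-0.6, 2.9, 19.4]
finger_gap: 0.0093
grip_force: 63.7
```

```bash
python3 rem.py .4333 .0331 -.021 16.14
```

```text
t 11.5833 tcp [0.4885 0.0467 0.0688] yang 16.05 tilt [-0.002  0.009 -1.   ] gap 0.0093 q [-0.07  0.23 -0.41  0.92  0.    1.22]
tool-frame remaining mm [  2.4 -57.5  89.3] roll -0.09 F [-0.6  2.9 19.4]
```

>>> servo_tool:
  increments:
    - {"grip": 1,"x": 0.5,"y": -6,"z": 0,"roll": 0}
    - {"grip": 1,"x": 0.5,"y": -6,"z": 0,"roll": 0}
    - {"grip": 1,"x": 0,"y": 0,"z": 0,"roll": 0}

```text
clock: 11.83
tcp_pos: [0.4753, 0.0431, 0.0683]
orientation: [0.003, 0.602, 0.799, 0.001]
wrist_force: [-1.3, -1.3, 18.8]
finger_gap: 0.0092
grip_force: 63.7
```

>>> servo_tool:
  increments:
    - {"grip": 1,"x": 0.5,"y": -3,"z": 1.5,"roll": 0}
    - {"grip": 1,"x": 0,"y": -3,"z": 1.5,"roll": 0}
    - {"grip": 1,"x": 0,"y": 0,"z": 0,"roll": 0}

```text
clock: 12.08
tcp_pos: [0.4715, 0.0419, 0.0675]
orientation: [0.005, 0.602, 0.799, 0.002]
wrist_force: [-4.5, -1.4, 35.3]
finger_gap: 0.0093
grip_force: 65.4
```

Readings fit a lean building up (about 15 mm) with the edge sticking, so I'll continue along the arc.

>>> servo_tool:
  increments:
    - {"grip": 1,"x": 0,"y": -6,"z": 0,"roll": 0}
    - {"grip": 1,"x": 0,"y": -6,"z": 0,"roll": 0}
    - {"grip": 1,"x": 0,"y": -4,"z": 0,"roll": 0}
    - {"grip": 1,"x": 0,"y": 0,"z": 0,"roll": 0}

```text
clock: 12.42
tcp_pos: [0.451, 0.0376, 0.0626]
orientation: [0.001, 0.602, 0.799, -0.001]
wrist_force: [-3.1, -3.5, 8.9]
finger_gap: 0.0091
grip_force: 62.6
```

>>> servo_tool:
  increments:
    - {"grip": 1,"x": 0,"y": -5,"z": 1,"roll": 0}
    - {"grip": 1,"x": 0,"y": -5,"z": 2,"roll": 0}
    - {"grip": 1,"x": 0,"y": 0,"z": 0,"roll": 0}

```text
clock: 12.67
tcp_pos: [0.4402, 0.0357, 0.0581]
orientation: [-0.001, 0.602, 0.799, -0.001]
wrist_force: [-0.5, -0.8, 0.6]
finger_gap: 0.0093
grip_force: 61.6
```

>>> servo_tool:
  increments:
    - {"grip": 1,"x": 0,"y": -5,"z": 2,"roll": 0}
    - {"grip": 1,"x": 0,"y": -5,"z": 3,"roll": 0}
    - {"grip": 1,"x": 0,"y": -5,"z": 4,"roll": 0}
    - {"grip": 1,"x": 0,"y": -5,"z": 5,"roll": 0}
    - {"grip": 1,"x": 0,"y": 0,"z": 0,"roll": 0}

```text
clock: 13.08
tcp_pos: [0.4201, 0.0302, 0.0438]
orientation: [-0.001, 0.602, 0.799, -0.001]
wrist_force: [-2.0, -0.5, 0.4]
finger_gap: 0.0093
grip_force: 61.7
```

>>> servo_tool:
  increments:
    - {"grip": 1,"x": 0,"y": -1,"z": 3,"roll": 0}
    - {"grip": 1,"x": 0,"y": -1,"z": 3,"roll": 0}
    - {"grip": 1,"x": 0,"y": 0,"z": 0,"roll": 0}

```text
clock: 13.33
tcp_pos: [0.4205, 0.0297, 0.0386]
orientation: [-0.0, 0.602, 0.799, -0.0]
wrist_force: [-1.0, -0.3, 0.4]
finger_gap: 0.0092
grip_force: 61.6
```

```bash
python3 rem.py .4333 .0331 -.021 16.14
```

```text
t 13.3333 tcp [0.4205 0.0297 0.0386] yang 16.03 tilt [ 0. -0. -1.] gap 0.0092 q [-0.12  0.15 -0.6   0.82  0.    1.17]
tool-frame remaining mm [-0.3 13.3 59.6] roll -0.11 F [-1.  -0.3  0.4]
```

>>> servo_tool:
  increments:
    - {"grip": 1,"x": 0,"y": 0,"z": 5,"roll": 0}
    - {"grip": 1,"x": 0,"y": 0,"z": 5,"roll": 0}
    - {"grip": 1,"x": 0,"y": 0,"z": 5,"roll": 0}
    - {"grip": 1,"x": 0,"y": 0,"z": 5,"roll": 0}
    - {"grip": 1,"x": 0,"y": 0,"z": 0,"roll": 0}

```text
clock: 13.75
tcp_pos: [0.4205, 0.0298, 0.018]
orientation: [-0.0, 0.602, 0.799, -0.0]
wrist_force: [1.0, -0.8, -1.9]
finger_gap: 0.0092
grip_force: 61.4
```

>>> servo_tool:
  increments:
    - {"grip": 1,"x": 0,"y": 1,"z": 5,"roll": 0}
    - {"grip": 1,"x": 0,"y": 2,"z": 5,"roll": 0}
    - {"grip": 1,"x": 0,"y": 2,"z": 5,"roll": 0}
    - {"grip": 1,"x": 0,"y": 2,"z": 5,"roll": 0}
    - {"grip": 1,"x": 0,"y": 0,"z": 0,"roll": 0}

```text
clock: 14.17
tcp_pos: [0.4278, 0.0318, -0.0018]
orientation: [-0.0, 0.602, 0.799, 0.0]
wrist_force: [1.2, 0.7, -1.4]
finger_gap: 0.0095
grip_force: 61.4
```

```bash
python3 rem.py .4333 .0331 -.021 16.14
```

```text
t 14.1667 tcp [ 0.4278  0.0318 -0.0018] yang 16.04 tilt [ 0. -0. -1.] gap 0.0095 q [-0.11  0.22 -0.64  0.71  0.    1.18]
tool-frame remaining mm [-0.3  5.7 19.2] roll -0.1 F [ 1.2  0.7 -1.4]
```

>>> servo_tool:
  increments:
    - {"grip": 1,"x": 0,"y": 2,"z": 4,"roll": 0}
    - {"grip": 1,"x": 0,"y": 2,"z": 4,"roll": 0}
    - {"grip": 1,"x": 0,"y": 2,"z": 3,"roll": 0}
    - {"grip": 1,"x": 0,"y": 0,"z": 3,"roll": 0}
    - {"grip": 1,"x": 0,"y": 0,"z": 0,"roll": 0}

```text
clock: 14.58
tcp_pos: [0.4334, 0.0334, -0.0154]
orientation: [-0.0, 0.602, 0.799, 0.0]
wrist_force: [-0.1, 0.1, -0.2]
finger_gap: 0.0091
grip_force: 61.5
```

>>> servo_tool:
  increments:
    - {"grip": 1,"x": 0,"y": 0,"z": 2,"roll": 0}
    - {"grip": 1,"x": 0,"y": 0,"z": 1.5,"roll": 0}
    - {"grip": 1,"x": 0,"y": 0,"z": 0,"roll": 0}

```text
clock: 14.83
tcp_pos: [0.4333, 0.0333, -0.0185]
orientation: [-0.0, 0.602, 0.799, 0.0]
wrist_force: [-0.3, 0.2, -1.0]
finger_gap: 0.009
grip_force: 61.5
```

```bash
python3 rem.py .4333 .0331 -.021 16.14
```

```text
t 14.8333 tcp [ 0.4333  0.0333 -0.0185] yang 16.03 tilt [ 0.  0. -1.] gap 0.009 q [-0.11  0.25 -0.65  0.67  0.    1.18]
tool-frame remaining mm [-0.2 -0.1  2.5] roll -0.11 F [-0.3  0.2 -1. ]
```

>>> servo_tool:
  increments:
    - {"grip": 1,"x": 0,"y": 0,"z": 2,"roll": 0}
    - {"grip": 1,"x": 0,"y": 0,"z": 0,"roll": 0}

```text
clock: 15.0
tcp_pos: [0.4333, 0.0333, -0.0205]
orientation: [0.0, 0.602, 0.799, 0.0]
wrist_force: [1.1, 0.4, -1.6]
finger_gap: 0.0093
grip_force: 61.5
```

>>> servo_tool:
  increments:
    - {"grip": 1,"x": 0,"y": 0,"z": 1,"roll": 0}
    - {"grip": 1,"x": 0,"y": 0,"z": 0,"roll": 0}

```text
clock: 15.17
tcp_pos: [0.4334, 0.0333, -0.0211]
orientation: [0.0, 0.602, 0.799, 0.0]
wrist_force: [-1.2, 0.0, 2.3]
finger_gap: 0.0094
grip_force: 61.8
```

Contact made (+2.3 N). I'll release to a partial opening, then lift away and clear the view.

>>> servo_tool:
  increments:
    - {"grip": 0.8,"x": 0,"y": 0,"z": 0,"roll": 0}
    - {"grip": 0.65,"x": 0,"y": 0,"z": 0,"roll": 0}
    - {"grip": 0.6,"x": 0,"y": 0,"z": 0,"roll": 0}
    - {"grip": 0.6,"x": 0,"y": 0,"z": 0,"roll": 0}
    - {"grip": 0.6,"x": 0,"y": 0,"z": -5,"roll": 0}

```text
clock: 15.58
tcp_pos: [0.4326, 0.0334, -0.0169]
orientation: [-0.001, 0.602, 0.799, -0.0]
wrist_force: [-0.1, -0.4, 0.4]
finger_gap: 0.0344
grip_force: 0.0
```

>>> servo_tool:
  increments:
    - {"grip": 0.6,"x": 0,"y": 0,"z": -12,"roll": 0}
    - {"grip": 0.6,"x": 0,"y": 0,"z": -20,"roll": 0}
    - {"grip": 0.6,"x": 0,"y": 0,"z": -30,"roll": 0}
    - {"grip": 0.6,"x": 0,"y": 0,"z": -40,"roll": 0}
    - {"grip": 0.6,"x": 0,"y": 0,"z": -40,"roll": 0}

```text
clock: 16.0
tcp_pos: [0.4321, 0.0334, 0.127]
orientation: [-0.001, 0.602, 0.799, -0.0]
wrist_force: [0.9, 0.4, 1.0]
finger_gap: 0.0343
grip_force: 0.0
```

>>> servo_tool:
  increments:
    - {"grip": 0.6,"x": 40,"y": 0,"z": -10,"roll": 0}
    - {"grip": 0.6,"x": 40,"y": 0,"z": 0,"roll": 0}
    - {"grip": 0.6,"x": 40,"y": 0,"z": 0,"roll": 0}
    - {"grip": 0.6,"x": 40,"y": 0,"z": 0,"roll": 0}
    - {"grip": 0.6,"x": 40,"y": 0,"z": 0,"roll": 0}

```text
clock: 16.42
tcp_pos: [0.3775, 0.2271, 0.1365]
orientation: [0.0, 0.602, 0.799, 0.001]
wrist_force: [0.8, 0.0, 1.0]
finger_gap: 0.0339
grip_force: 0.0
```

>>> servo_tool:
  increments:
    - {"grip": 0.6,"x": 40,"y": 0,"z": 0,"roll": 0}
    - {"grip": 0.6,"x": 40,"y": 0,"z": 0,"roll": 0}
    - {"grip": 0.6,"x": 0,"y": 0,"z": 0,"roll": 0}
    - {"grip": 0.6,"x": 0,"y": 0,"z": 0,"roll": 0}

```text
clock: 16.75
tcp_pos: [0.3549, 0.3043, 0.1359]
orientation: [0.0, 0.6, 0.8, 0.0]
wrist_force: [0.3, -0.6, -0.3]
finger_gap: 0.0341
grip_force: 0.0
```

Run:
```python
from h import *
im=snap('top','t9.png'); hsv=cv2.cvtColor(im,cv2.COLOR_RGB2HSV)
print(env.get_state()['tcp_pos'])
roi=np.zeros(im.shape[:2],np.uint8)
P=w2px('top',[[.4765,.0456,.005]])[0].astype(int);cv2.circle(roi,tuple(P.tolist()),27,1,-1)
w=cv2.inRange(hsv,(0,0,80),(180,110,255))*roi
n,l,st,c=cv2.connectedComponentsWithStats(w);i=1+np.argmax(st[1:,4])
ys,xs=np.where(l==i);q=(px2w('top',np.c_[xs,ys],.015)[:,:2]*1000).astype(np.float32)
print(cv2.minAreaRect(q),st[1:,4])
cv2.imwrite('pics/t9c.png',cv2.resize(im[200:300,260:400,::-1],None,fx=5,fy=5,interpolation=cv2.INTER_CUBIC))
```

```text
[0.3553601  0.3029603  0.13578096]
((477.0587158203125, 44.110687255859375), (102.54179382324219, 109.3127670288086), 15.69296646118164) [  2   1   2   2   2 769   1   1   2   2   2   1   2]
```

View pics/t9.png

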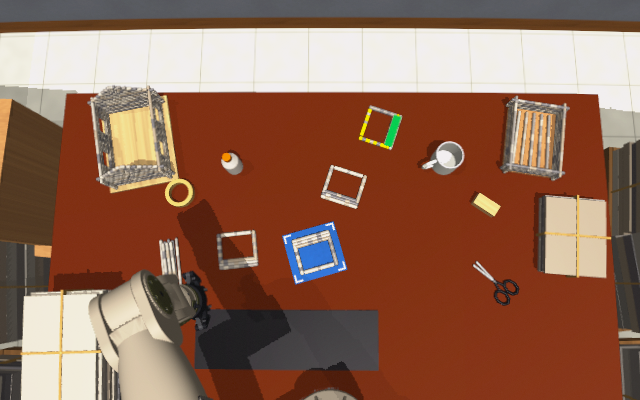

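The panel lies flat on the board at (314,252) with no green showing. It is within 2 mm of the board's middle and 0.5° of its sides, and the spares are unmoved. I'm handing in.

```bash
python3 -c "
from h import *
print(env.hand_in())"
```

```text
the job is handed in; nothing more can be done
None
```

The wrong-side-up panel is now flat on the blue board, green stripe down and released, about 2 mm and 0.5° off by my last top-camera measurement; the other two panels look unmoved, and I've handed the job in (no verdict came back).

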